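Set and lock a telescopic support prop at its length mark

TASK

The short spring-loaded support prop held in the pipe vice must be set before it goes out. First turn its sliding leg about the tube so that the foot plate is level (red line on the collar facing the white line along the top of the tube), then push the leg in by its black collar until the collar's mouth stands on the orange tape band, hold it there against the spring and squeeze the orange cam lever fully shut against the collar. Finish still holding: fingers gripping collar and closed lever together, leg on the band and foot level, and leave the other things on the bench alone.

Things in the scene. Friction and masses are not known exactly. Their poses are not given: they have to be found in the camera images.
- stand: Fixture bolted to the bench: channel rail, green yoke pipe vice (210 mm tall, at y -230 to -300 mm) and low roller rest (y 55 to 80, top 88 mm), gripping the prop's 16 mm inner tube level. Origin on the bench under the tube's axis, which runs along y, 85 mm up. x points away from the robot, z up. The leg is on the vice's +y side and is pushed in towards -y. A white line marks the tube's top.
- band: The length mark: one turn of orange tape, 8 mm wide, on the inner tube between the vice and the collar (the blue tape nearer the vice is not for this job). Its axes are those of the stand; its origin is on the bench below the middle of the band, so the band itself is 85 mm higher.
- mouth (a point): Centre of the mouth of the black collar on the tube's axis: the end face that points at the vice (-y of the stand) and has to stand on the orange band. Its frame is the collar's: y along the tube away from the vice, z up when the foot is level, x towards the lever side.
- collar: Black clamp collar of the leg: block 26 mm wide (x -13 to 13), 30 high (z -15 to 15), 62 long (y 0 to 62); origin at the mouth on the tube's axis, axes as mouth. Lever on its +x side. On its -x side two lips, 7 mm thick, out to x = -24, bound a finger seat free from y = 21 to 54: a finger in it pushes the leg in by the lip at y = 14 to 21 and holds it against the spring.
- seat (a point): Middle of the finger seat: on the collar's -x face (x = -13 mm), y = 37.5 mm from the mouth, z = 0.
- leg (a joint): How far the sliding leg (outer tube, collar, foot) is pushed in, in m: 0 fully out, where its spring keeps it, up to 0.11; it grows as the mouth moves towards the vice. The spring pushes it out again with 5 N at 0 rising by 2.5 N per 100 mm, friction about 1 N: it runs back out as soon as it is let go unless the cam is shut.
- section (a joint): Turn of the leg about the tube, rad: 0 when the foot is level and the red line on the collar meets the white line; positive when the lever side (+x) is too high. Stiff (0.15 N m): it stays where it is put.
- foot: Foot plate at the outer end of the leg, across the tube: galvanised plate with rubber face, 100 mm wide (x), 56 mm high (z) and 15 mm thick (y from 212 to 227 mm), turning with the leg. Its frame is the collar's, so its origin is at the mouth.
- foot_edge_far (a point): Point on the top edge of the foot plate on the lever side: x = +28 mm, y = 219.5 mm, 28 mm above the tube's axis when level. Pressing down there with about 6 N lowers that side (nearer the plate's end a fingertip may slip past its corner).
- foot_edge_near (a point): The like point on the other side, x = -28 mm.
- cam (a joint): Angle of the cam lever, rad: 0 shut, flat along the collar's +x side; it opens away from the collar to at most 0.65 about an upright pin at collar x = 16.5 mm, y = 12 mm. Needs about 0.1 to 0.15 N m to close and stays where it is left. From about 0.35 down to 0 its cam clamps the leg to the inner tube more and more tightly.
- lever: Orange cam lever: 70 mm long from its pin, 18 high, 7.5 thick. Origin on the pin's axis (collar x 16.5, y 12 mm), y along the lever away from the vice, x outward. Its outer face lies at its x = 5 mm; shut, that is collar x = 21.5, so collar and shut lever measure 34.5 mm across from the seat's floor. The last 14 mm bends slightly outward.
- angle: bystander: drilled galvanised angle bracket, 60 x 40 x 55 mm; leave it
- hat_clamp: bystander: top-hat clamp bracket, 98 x 36 x 41 mm; leave it
- tube_tee: bystander: galvanised tube tee, 55 mm high, 50 mm across; leave it
- elbow: bystander: brass elbow standing on one nut, 48 mm high; leave it
- tape_measure: bystander: yellow tape measure, 72 x 66 x 36 mm; leave it
- pencil: bystander: red carpenter's pencil, 170 x 14 x 8 mm; leave it
- tape_roll: bystander: roll of orange tape lying flat, 84 mm across, 18 mm high; leave it

How it is judged:
By the outcome, as a careful person would: the job done as asked, in the order asked, and still so for the second after the job is handed in, while the arm keeps its last pose, push and grip.
It also fails if it takes over 58 s, if anything falls off the work surface, if the arm or the gripper's body presses on something with over 40 N, if the wrist force passes 120 N, or if a joint passes its speed limit or range.

ROBOT

A 6-joint arm with a two-finger parallel gripper is mounted at the origin on the work surface. World frame = base frame: x ahead of the robot, y to its left, z up, the work surface at z = 0. Lengths are in m, angles in degrees, forces in N, time in s.
With the tool pointing down it reaches from about 0.4 to 0.825 m from the base axis. Payload 7 kg.
Tool frame: the origin (TCP) lies between the finger pads; the fingertips stand 14 mm ahead of it and the grasp point (between the pads) lies 5 mm behind it (r.tips_ahead is the distance from the TCP to the fingertips, in m); z points along the fingers, y is the direction in which the jaws open and shut (so a half turn about z gives the same grasp; the last joint's range is limited). The gripper opens to 88 mm and grips with 3 to 60 N. Pads are 19 mm wide; open, the fingers measure 130 mm over their backs; the gripper's body (78 mm by 193 mm) begins 47 mm behind the grasp point.
Start: joints at [16.507, 20.546, 0.682, 0, -70.136, -16.507], TCP at [0.675, -0, 0.241] pointing down, gripper open.
Joint ranges: [-176.03, 176.03], [-82.01, 121.73], [-58.28, 71.71], [-173.87, 95.51], [-174.79, -0.11], [-173.66, 173.66]. Speed limits (degrees/s): [136.94, 136.94, 172.46, 180, 180, 180].

INTERFACE

Orientations are given as [roll, pitch, yaw] about the fixed x, y, z axes, in that order (R = Rz(yaw) Ry(pitch) Rx(roll)).
In Python, from plant import r gives the robot as it stands.
- The arm moves only by the tool apply_moves, never from a script. Its arguments are lists of equal length, an entry for each row: "slide": the shift along the tool's x, y, z as a fraction of full scale, a list of three; "turn": the turn, a rotation vector about the tool's x, y, z as a fraction of full scale, a list of three; "jaw": the closure, from 0 (fully open) to 1 (shut). In form: {"slide": [[dx, dy, dz], ...], "turn": [[wx, wy, wz], ...], "jaw": [jaw, ...]}. A call has 1 to 8 rows; each row shifts and turns the commanded pose from where the row before left it, along the tool's axes as they then stand; what a row does not reach is not made up. Full scale, the value 1, is 0.1 m for a shift and 1.5 rad for a turn. A row lasts 1/10 s, in which the tool goes at most 50 mm and 8.59 degrees, less where a joint would pass 70% of its speed; a pose out of reach is approached as far as the arm can. A call with a number of a shift or a turn outside -1 to 1 is refused whole. A call with a gripper value outside its range is refused whole. The fingers move at their own pace and stop on an object; "newtons" is the grip in N (left out, the last holds). Time passes only in rows, so rows that do not move let the fingers close. It gives the time, the measured TCP pose, the force and the opening at its end, in the units of the state.
- r.get_state(): the state, without advancing time (a new reading comes with each control period).
- r.capture(name): name is "scene" or "side" or "wrist"; returns a dict with "pixels" (384x512x3 uint8, blue, green, red), "depth" (384x512 float32, m along the optical axis (not along the pixel's ray), 0 where there is no reading), "fx", "fy", "cx", "cy" (pixels), "rvec" (rotation vector, rad) and "tvec" (3), from world to camera coordinates, as OpenCV has them. Camera axes: x right, y down, z forward; pixel columns grow to the right and rows downward; lengths in m; the calibration is good to about 2 mm. The wrist camera is an equidistant fisheye: a pixel r from the principal point sees the ray r / f radians off the axis. A picture is of the moment at which its call begins.
- r.close_job(): hands the job in, once; it reports no verdict.
The state is a dict: "time_s": time; "joints": joint angles; "qd": joint speeds; "joint_torque": joint torques, N m; "tcp_pos": TCP position; "eef_rot": TCP orientation; "contact_force": force on the tool from outside, world axes, zero at the start; "moment": the same for the moment, N m; "gripper_width": finger opening in m.
Only numpy, scipy, OpenCV 4.12 (cv2) and the standard library are available. Lean on these libraries where they do the work, as an engineer would, in place of code of your own. Each camera call takes 0.05 s, during which the arm holds its last target.

## Working session

There is one attempt and no reset: what is moved stays moved. The work goes in short steps, Python scripts to look and compute and a tool call to move; the robot and the scene stay as the last step left them, time stands still between calls to the robot, and variables do not carry over. Pictures are saved under pics/ and viewed, and the job is handed in when it is done.

Besides the shell and the picture viewer there is one more tool, called after "Call:" by a JSON object that holds its "api" and its "payload". apply_moves: Moves the arm, as the interface text tells. Shift numbers are shares of 0.1 m and turn numbers shares of 1.5 rad, none past 1 either way. Its arguments: {"type":"object","properties":{"slide":{"type":"array"},"turn":{"type":"array"},"jaw":{"type":"array"},"newtons":{"type":"number"}},"required":["slide","turn","jaw"]}

```bash
ls; mkdir -p pics
cat > h.py <<'E'
import numpy as np, cv2
from plant import r
def cap(n,f):
    c=r.capture(n); cv2.imwrite('pics/'+f,c['pixels']); 
    np.savez('pics/'+f[:-4]+'.npz',**c); return c
def pt(c,u,v,d=None):
    R,_=cv2.Rodrigues(np.array(c['rvec'],float)); d=c['depth'][int(round(v)),int(round(u))] if d is None else d
    p=np.array([(u-c['cx'])/c['fx']*d,(v-c['cy'])/c['fy']*d,d])
    return R.T@(p-np.array(c['tvec']).ravel())
def cloud(c):
    R,_=cv2.Rodrigues(np.array(c['rvec'],float)); d=c['depth']
    v,u=np.mgrid[:d.shape[0],:d.shape[1]]
    P=np.stack([(u-c['cx'])/c['fx']*d,(v-c['cy'])/c['fy']*d,d],-1)-np.array(c['tvec']).ravel()
    W=P@R; W[d==0]=np.nan; return W
E
python3 - <<'E'
from h import *
for n in ['scene','side','wrist']:
    c=cap(n,n+'0.png'); R,_=cv2.Rodrigues(np.array(c['rvec'],float)); print(n,c['fx'],-R.T@np.array(c['tvec']).ravel(),R[2])
print(r.get_state())
E
```

```text
pics
scene 429.610734381366 [ 1.23205116 -0.71452274  0.94859629] [-0.52716738  0.55885149 -0.64014028]
side 481.88826318682817 [-0.04695246 -0.51716638  0.88995399] [ 0.50695226  0.50157514 -0.70101483]
wrist 297.3186396354542 [ 0.67461743 -0.06813977  0.38362692] [-0.00144258  0.25259341 -0.96757144]
{'time_s': 0.15, 'joints': array([ 1.65077213e+01,  2.05817541e+01,  6.45328675e-01, -1.56299898e-02,
       -7.01367715e+01, -1.65097250e+01]), 'qd': array([ 0.03742868, -0.18676367,  0.06934109,  0.02425651, -0.09413531,
       -0.03102032]), 'joint_torque': array([ 1.39394037e-04, -5.83274567e+01,  2.93289685e+01,  7.00122759e+00,
        8.75052094e-03, -9.76538854e-05]), 'tcp_pos': array([ 6.74634139e-01, -1.35339814e-05,  2.39833857e-01]), 'eef_rot': array([ 1.79925645e+02, -6.71360885e-03, -9.00073195e+01]), 'contact_force': array([-1.15427801, -0.28489975, -0.34743405]), 'moment': array([ 0.00660455, -0.02443405, -0.01824258]), 'gripper_width': 0.0876069833108457}
```

View pics/scene0.png

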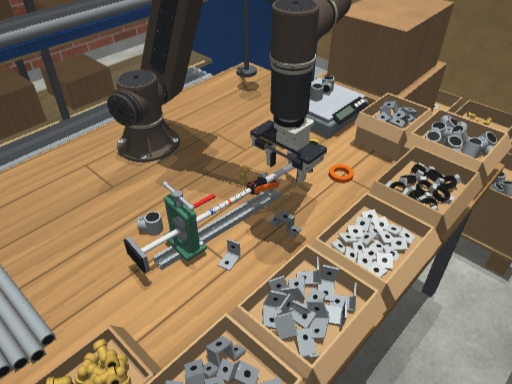

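View pics/side0.png

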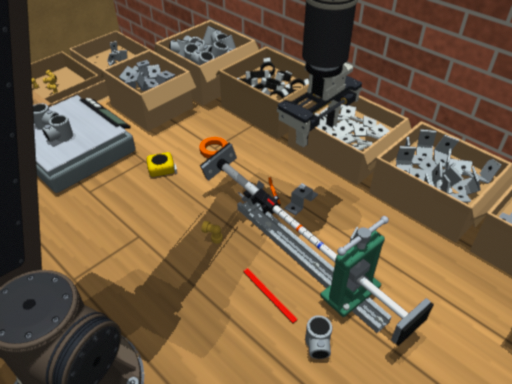

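View pics/wrist0.png

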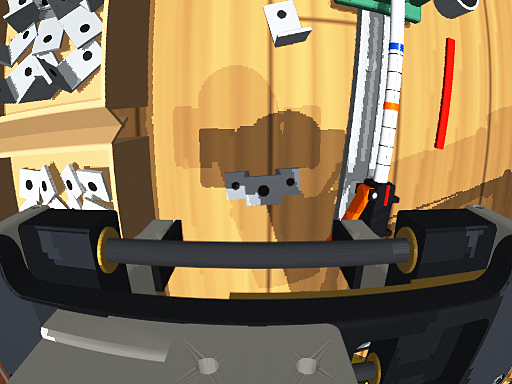

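The side view shows the collar near (266,198), the orange lever at (272,187), the orange band near (292,226), and the foot at (218,160), tilted. The vice is at (355,275). Next I'll zoom in and measure.

Run:
```python
from h import *
a=cv2.imread('pics/side0.png')[130:350,190:440]; cv2.imwrite('pics/sz.png',cv2.resize(a,None,fx=3,fy=2.7,interpolation=cv2.INTER_CUBIC))
a=cv2.imread('pics/scene0.png')[150:280,120:320]; cv2.imwrite('pics/cz.png',cv2.resize(a,None,fx=4,fy=4,interpolation=cv2.INTER_CUBIC))
```

```text
(no output)
```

View pics/sz.png

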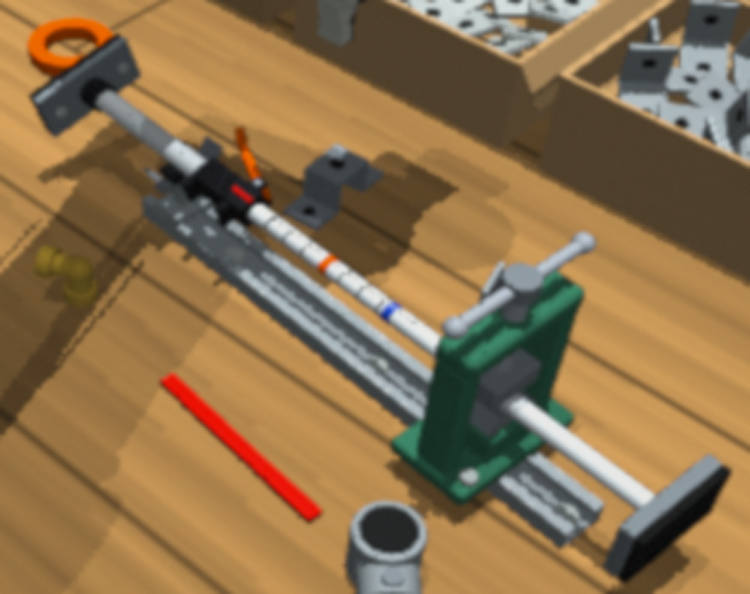

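View pics/cz.png

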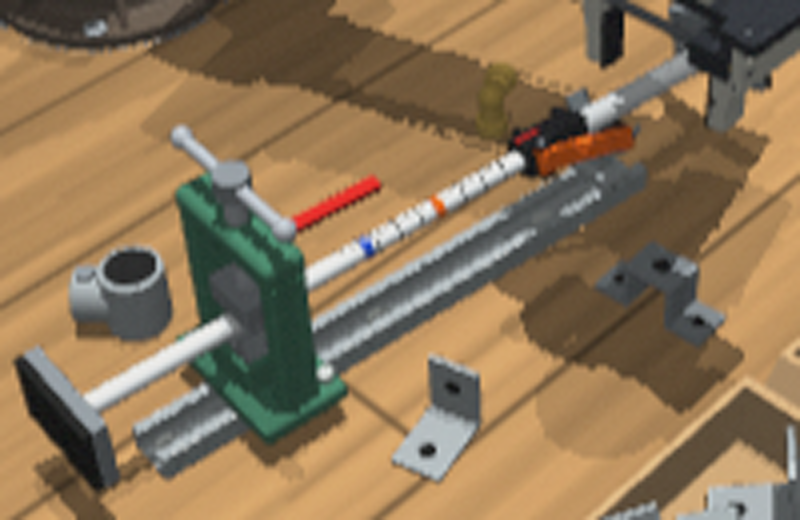

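Run:
```python
from h import *
for n in ['side','scene']:
    c=dict(np.load(f'pics/{n}0.npz')); W=cloud(c); im=c['pixels']; hsv=cv2.cvtColor(im,cv2.COLOR_BGR2HSV)
    X,Y,Z=W[...,0],W[...,1],W[...,2]
    z=(Z>0.05)&(Z<0.16)&(X>.35)&(X<.9)&(Y>-.5)&(Y<.25)
    H,S,V=[hsv[...,i] for i in range(3)]
    col={'orange':(H>5)&(H<18)&(S>190)&(V>120),'blue':(H>105)&(H<130)&(S>150),'white':(S<40)&(V>150),'red':((H<4)|(H>176))&(S>180)&(V>80),'black':(V<45)}
    for k,m in col.items():
        m=(m&z).astype(np.uint8); nn,lab,st,ce=cv2.connectedComponentsWithStats(m,connectivity=8)
        for i in range(1,nn):
            if st[i,4]<6: continue
            P=W[lab==i]; print(n,k,st[i,4],ce[i].round(1),P.mean(0).round(4),P.min(0).round(3),P.max(0).round(3))
```

```text
side orange 58 [271.9 186.8] [0.5749 0.0431 0.1009] [0.558 0.019 0.084] [0.594 0.067 0.108]
side orange 10 [298.3 227.3] [ 0.5287 -0.081   0.0898] [ 0.523 -0.083  0.085] [ 0.538 -0.079  0.095]
side blue 8 [318.9 245.2] [ 0.5204 -0.1465  0.0899] [ 0.519 -0.149  0.085] [ 0.523 -0.145  0.093]
side white 258 [336.5 131.9] [0.8782 0.0812 0.0801] [0.852 0.02  0.064] [0.9   0.151 0.095]
side white 53 [361.4 144.3] [ 8.818e-01 -5.000e-04  7.960e-02] [ 0.852 -0.017  0.073] [0.9   0.026 0.087]
side white 15 [408. 147.] [ 0.8858 -0.1273  0.1384] [ 0.875 -0.141  0.137] [ 0.897 -0.114  0.141]
side white 24 [440.5 167.3] [ 0.8822 -0.2206  0.1308] [ 0.867 -0.232  0.121] [ 0.894 -0.21   0.136]
side white 18 [229.1 167.9] [0.5552 0.1712 0.0946] [0.551 0.159 0.092] [0.563 0.185 0.098]
side white 251 [417.5 172.4] [ 0.8732 -0.1736  0.0914] [ 0.83  -0.227  0.078] [ 0.898 -0.119  0.127]
side white 20 [455.5 171. ] [ 0.8935 -0.2531  0.1318] [ 0.89  -0.267  0.125] [ 0.896 -0.239  0.139]
side white 29 [438.8 184. ] [ 0.8806 -0.2305  0.0838] [ 0.87  -0.236  0.077] [ 0.892 -0.223  0.089]
side white 76 [251. 1
[... 4396 characters left out ...]
ene black 8 [278.4 285.2] [ 0.8459 -0.2173  0.1033] [ 0.843 -0.22   0.099] [ 0.848 -0.214  0.108]
scene black 9 [275.2 298.6] [ 0.8663 -0.2525  0.1067] [ 0.863 -0.256  0.104] [ 0.87  -0.249  0.11 ]
scene black 9 [271.4 319.1] [ 0.8839 -0.2847  0.0787] [ 0.879 -0.288  0.077] [ 0.888 -0.281  0.081]
scene black 11 [218.5 343.4] [ 0.8577 -0.4227  0.1202] [ 0.854 -0.427  0.117] [ 0.862 -0.419  0.123]
scene black 16 [193.3 367.5] [ 0.8565 -0.4909  0.1154] [ 0.853 -0.496  0.111] [ 0.86  -0.487  0.119]
scene black 8 [208.6 367.8] [ 0.87   -0.4641  0.0937] [ 0.867 -0.467  0.091] [ 0.873 -0.461  0.095]
scene black 10 [224.6 368.4] [ 0.8976 -0.445   0.1008] [ 0.896 -0.449  0.098] [ 0.9   -0.443  0.103]
```

```bash
cat > fit.py <<'E'
from h import *
from scipy.optimize import least_squares
def load(n,t): return dict(np.load(f'pics/{n}{t}.npz'))
def tubepts(c,ylo=-.19,yhi=-.005):
    W=cloud(c); im=c['pixels']; hsv=cv2.cvtColor(im,cv2.COLOR_BGR2HSV)
    m=(hsv[...,1]<60)&(hsv[...,2]>120)
    X,Y,Z=[W[...,i] for i in range(3)]
    m&=(Z>.07)&(Z<.1)&(Y>ylo)&(Y<yhi)&(abs(X-.541-.098*Y)<.02)
    return W[m]
def axis():
    P=[tubepts(load(n,'0')) for n in('side','scene')]
    def f(q,fix=None):
        out=[]
        for p in P:
            dx=(p[:,0]-q[0]-q[1]*p[:,1])/np.hypot(1,q[1]); out.append((np.hypot(dx,p[:,2]-q[2])-.008)/np.sqrt(len(p)))
        return np.concatenate(out)
    s=least_squares(f,[.541,.098,.085],loss='soft_l1',f_scale=1e-3/15); return s.x,[len(p) for p in P]
E
python3 - <<'E'
from fit import *
q,n=axis(); print(q,n,np.degrees(np.arctan(q[1])))
a=np.arctan(q[1]); u=np.array([np.sin(a),np.cos(a),0]); x=np.array([np.cos(a),-np.sin(a),0]); o=np.array([q[0],0,.085])
for nme in('side','scene'):
    c=load(nme,'0'); W=cloud(c)-o; S=np.stack([W@x,W@u,W[...,2]],-1); hsv=cv2.cvtColor(c['pixels'],cv2.COLOR_BGR2HSV)
    H,Sa,V=[hsv[...,i].astype(int) for i in range(3)]
    r_=(np.abs(S[...,0])<.09)&(abs(S[...,2])<.05)
    def show(k,m):
        p=S[m]; print(nme,k,len(p),np.nanmean(p,0).round(4),np.nanpercentile(p,[2,98],axis=0).round(4).tolist())
    show('band',r_&(H>5)&(H<18)&(Sa>130)&(abs(S[...,1]+.08)<.015)&(abs(S[...,0])<.012))
    show('lever',r_&(H>5)&(H<18)&(Sa>170)&(V>110)&(S[...,1]>-.02)&(S[...,1]<.1))
    show('red',r_&((H<4)|(H>176))&(Sa>150)&(S[...,1]>-.02)&(S[...,1]<.1))
    show('collar',r_&(V<50)&(S[...,1]>-.02)&(S[...,1]<.1)&(abs(S[...,0])<.02))
    # mouth: profile radius along s
    f=(S[...,1]>.195)&(S[...,1]<.245)&(abs(S[...,0])<.07)&(abs(S[...,2])<.06)
    p=S[f]; show('foot',f)
    np.save(f'pics/foot_{nme}.npy',p)
    m=(abs(S[...,0])<.03)&(abs(S[...,2])<.03)&(S[...,1]>-.02)&(S[...,1]<.02)
    p=S[m]; rad=np.hypot(p[:,0],p[:,2]); 
    for s in np.arange(-.012,.014,.002):
        k=abs(p[:,1]-s)<.001
        if k.any(): print('  s %.3f maxrad %.4f n%d'%(s,rad[k].max(),k.sum()),end='')
    print()
E
```

```text
[0.54079915 0.09920814 0.08492224] [452, 231] 5.665668450348876
side band 20 [-0.0043 -0.0817  0.0049] [[-0.0095, -0.0853, -0.0027], [0.005, -0.0784, 0.0097]]
side lever 68 [0.0305 0.048  0.0161] [[0.0157, 0.021, 0.006], [0.0464, 0.0723, 0.0224]]
side red 32 [-0.0046  0.012   0.0144] [[-0.0087, 0.0008, 0.0121], [0.0007, 0.0259, 0.0168]]
side collar 304 [-0.0092  0.037   0.0057] [[-0.0191, 0.0002, -0.0195], [0.0063, 0.0907, 0.0177]]
side foot 652 [-0.0064  0.2138  0.0082] [[-0.0526, 0.1983, -0.0315], [0.0455, 0.2261, 0.0371]]
  s -0.012 maxrad 0.0089 n5  s -0.010 maxrad 0.0104 n5  s -0.008 maxrad 0.0084 n5  s -0.006 maxrad 0.0093 n5  s -0.004 maxrad 0.0097 n5  s -0.002 maxrad 0.0182 n9  s 0.000 maxrad 0.0176 n33  s 0.002 maxrad 0.0170 n15  s 0.004 maxrad 0.0179 n12  s 0.006 maxrad 0.0234 n22  s 0.008 maxrad 0.0243 n17  s 0.010 maxrad 0.0204 n9  s 0.012 maxrad 0.0248 n20
scene band 10 [ 0.0059 -0.0799  0.0057] [[-0.0038, -0.0838, -0.0006], [0.0107, -0.0764, 0.0097]]
scene lever 128 [0.0319 0.041  0.0105] [[0.0128, 0.0086, 0.0001], [0.0509, 0.0721, 0.0212]]
scene red 10 [-0.0044  0.0141  0.0144] [[-0.0105, 0.0027, 0.0106], [0.0003, 0.0234, 0.0185]]
scene collar 97 [0.0044 0.0331 0.0116] [[-0.0181, 0.0009, -0.0051], [0.0161, 0.0622, 0.0183]]
scene foot 67 [-0.0148  0.215   0.0034] [[-0.05, 0.2111, -0.0249], [0.056, 0.2256, 0.0235]]
  s -0.012 maxrad 0.0139 n4  s -0.010 maxrad 0.0091 n3  s -0.006 maxrad 0.0103 n3  s -0.004 maxrad 0.0083 n6  s -0.002 maxrad 0.0095 n2  s 0.000 maxrad 0.0190 n10  s 0.002 maxrad 0.0192 n10  s 0.004 maxrad 0.0183 n16  s 0.006 maxrad 0.0204 n10  s 0.008 maxrad 0.0266 n11  s 0.010 maxrad 0.0289 n12  s 0.012 maxrad 0.0264 n9
```

Call:
{"api": "apply_moves", "payload": {"slide": [[-0.3,0.16,0],[-0.4,0.2,0],[-0.4,0.2,0],[-0.4,0.2,0],[-0.4,0.2,0],[-0.28,0.162,0],[0,0,0],[0,0,0]], "turn": [[0,0,0],[0,0,0],[0,0,0],[0,0,0],[0,0,0],[0,0,0],[0,0,0.066],[0,0,0]], "jaw": [0.545,0.545,0.545,0.545,0.545,0.545,0.545,0.545], "newtons": 40}}

```text
time_s: 0.95
tcp_pos: [0.5621, 0.219, 0.2405]
eef_rot: [180.0, -0.0, -95.6]
contact_force: [0.5, -0.9, -0.4]
gripper_width: 0.0405
```

Run:
```python
from h import *
s=r.get_state(); print(s['tcp_pos'],s['eef_rot'],s['gripper_width'],s['contact_force'])
p=np.load('pics/foot_side.npy'); k=(p[:,1]>.205); P=p[k]
q=P[:,[0,2]].astype(np.float32); print(cv2.minAreaRect(q))
for n in('wrist','side'):
    cap(n,n+'1.png')
```

```text
[0.56210766 0.21896901 0.24045526] [ 1.79982874e+02 -6.72469799e-03 -9.56449135e+01] 0.04051944017406965 [ 0.46594603 -0.87459446 -0.40349932]
((-0.002039581537246704, 0.0011766254901885986), (0.10066266357898712, 0.06230881065130234), 14.992591857910156)
```

View pics/wrist1.png

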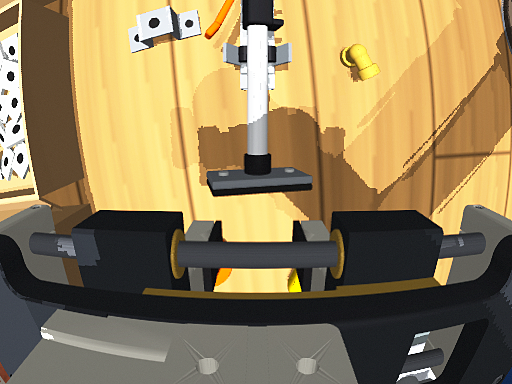

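View pics/side1.png

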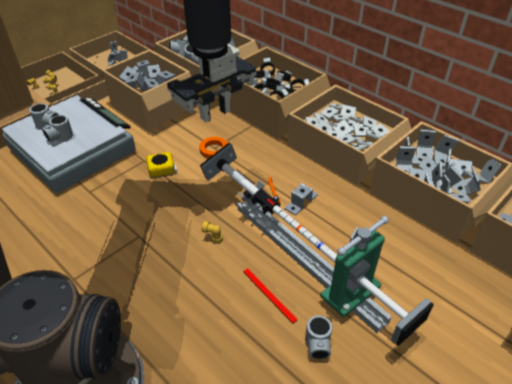

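The wrist view shows the foot bar at (260,180), just ahead of and below the fingers. Section measures about +0.27 rad (foot rectangle 15°, red line 17°), so both fingers will come down astride the plate's centre.

Call:
{"api": "apply_moves", "payload": {"slide": [[0,0,0.3],[0,0,0.4],[0,0,0.2],[0,0,0.05],[0,0,0.03],[0,0,0.02],[0,0,0.02],[0,0,0]], "turn": [[0,0,0],[0,0,0],[0,0,0],[0,0,0],[0,0,0],[0,0,0],[0,0,0],[0,0,0]], "jaw": [0.545,0.545,0.545,0.545,0.545,0.545,0.545,0.545]}}

```text
time_s: 1.85
tcp_pos: [0.5631, 0.2182, 0.1393]
eef_rot: [-179.9, 0.1, -95.7]
contact_force: [0.1, -0.6, -0.4]
gripper_width: 0.0399
```

Run:
```python
from h import *
c=cap('side','side2.png'); cv2.imwrite('pics/s2.png',cv2.resize(c['pixels'][110:230,170:330],None,fx=4,fy=4,interpolation=cv2.INTER_CUBIC))
```

```text
(no output)
```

View pics/s2.png

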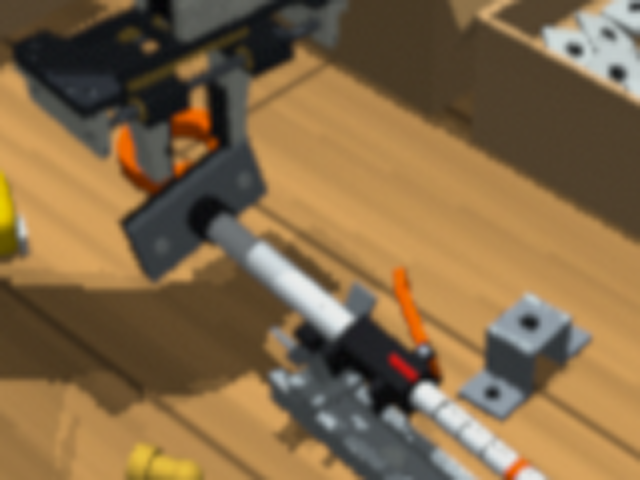

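Call:
{"api": "apply_moves", "payload": {"slide": [[0,0,0.02],[0,0,0.02],[0,0,0.02],[0,0,0]], "turn": [[0,0,0],[0,0,0],[0,0,0],[0,0,0]], "jaw": [0.545,0.545,0.545,0.545]}}

```text
time_s: 2.3
tcp_pos: [0.5631, 0.2182, 0.1327]
eef_rot: [-180.0, 0.0, -95.7]
contact_force: [0.0, 0.9, 3.0]
gripper_width: 0.0398
```

Call:
{"api": "apply_moves", "payload": {"slide": [[0,0,0.02],[0,0,0.02],[0,0,0.01],[0,0,0]], "turn": [[0,0,0],[0,0,0],[0,0,0],[0,0,0]], "jaw": [0.545,0.545,0.545,0.545]}}

```text
time_s: 2.7
tcp_pos: [0.564, 0.2186, 0.1284]
eef_rot: [-179.9, 0.1, -95.6]
contact_force: [2.4, 0.8, 6.3]
gripper_width: 0.0399
```

Call:
{"api": "apply_moves", "payload": {"slide": [[0,0,0.01],[0,0,0.01],[0,0,0]], "turn": [[0,0,0],[0,0,0],[0,0,0]], "jaw": [0.545,0.545,0.545]}}

```text
time_s: 3.0
tcp_pos: [0.5644, 0.2187, 0.1267]
eef_rot: [-179.8, 0.1, -95.6]
contact_force: [3.1, 0.6, 7.1]
gripper_width: 0.0401
```

Run:
```python
from h import *
c=cap('side','side3.png'); cv2.imwrite('pics/s3.png',cv2.resize(c['pixels'][110:230,170:330],None,fx=4,fy=4,interpolation=cv2.INTER_CUBIC))
```

```text
(no output)
```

View pics/s3.png

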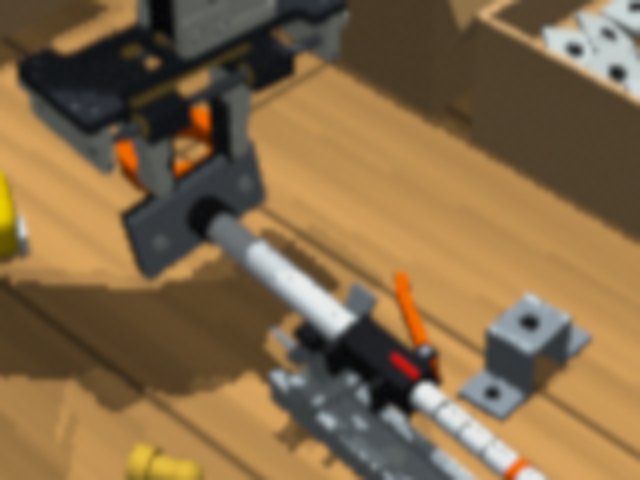

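```bash
cat > sec.py <<'E'
from fit import *
A=np.arctan(.0992); U=np.array([np.sin(A),np.cos(A),0]); XX=np.array([np.cos(A),-np.sin(A),0]); O=np.array([.5408,0,.085])
def S_(c):
    W=cloud(c)-O; return np.stack([W@XX,W@U,W[...,2]],-1)
def section(c,leg=0.):
    S=S_(c).copy(); S[...,1]+=leg; hsv=cv2.cvtColor(c['pixels'],cv2.COLOR_BGR2HSV); H,Sa,V=[hsv[...,i].astype(int) for i in range(3)]
    m=((H<4)|(H>176))&(Sa>150)&(abs(S[...,0])<.03)&(abs(S[...,2])<.04)&(S[...,1]>-.02)&(S[...,1]<.1)
    p=S[m]; print('red',len(p),p.mean(0).round(4),'ang',np.arctan2(-p[:,0].mean(),p[:,2].mean()).round(3))
    f=(S[...,1]>.203)&(S[...,1]<.2145)&(abs(S[...,0])<.06)&(abs(S[...,2])<.05)&(V<140)
    q=S[f][:,[0,2]].astype(np.float32); print('foot',len(q),cv2.minAreaRect(q))
    # front face plate pixels: slopes of top & bottom edges by column bins
    xs=np.arange(-.04,.041,.008); 
    lo=[q[abs(q[:,0]-x)<.004][:,1].min() if (abs(q[:,0]-x)<.004).any() else np.nan for x in xs]
    hi=[q[abs(q[:,0]-x)<.004][:,1].max() if (abs(q[:,0]-x)<.004).any() else np.nan for x in xs]
    print('lo',np.round(lo,4)); print('hi',np.round(hi,4))
    for n,v in(('lo',lo),('hi',hi)):
        v=np.array(v); k=~np.isnan(v); print(n,'slope',np.polyfit(xs[k],v[k],1)[0].round(3))
E
python3 - <<'E'
from sec import *
for t in '03': section(load('side',t))
E
```

```text
red 32 [-0.0046  0.012   0.0144] ang 0.31
foot 407 ((-0.002230137586593628, 0.002642359584569931), (0.10002195835113525, 0.059152618050575256), 15.703871726989746)
lo [-0.0383 -0.0364 -0.0282 -0.031  -0.0298 -0.0271  0.009  -0.0039 -0.0134
 -0.0186 -0.0168]
hi [0.0218 0.0212 0.0234 0.0277 0.0312 0.0342 0.0348 0.0358 0.0383 0.0386
 0.0398]
lo slope 0.359
hi slope 0.254
red 30 [-0.0033  0.0118  0.0153] ang 0.214
foot 484 ((-0.003315035253763199, 0.012003481388092041), (0.10015256702899933, 0.08183635771274567), 7.166993618011475)
lo [-0.034  -0.0288 -0.031  -0.0311 -0.0256 -0.0237  0.0093 -0.0026 -0.0202
 -0.019  -0.0171]
hi [0.0221 0.0495 0.0492 0.0281 0.029  0.0295 0.0303 0.0342 0.0494 0.0492
 0.0483]
lo slope 0.282
hi slope 0.164
```

Call:
{"api": "apply_moves", "payload": {"slide": [[0,0,0.01],[0,0,0.01],[0,0,0.01],[0,0,0]], "turn": [[0,0,0],[0,0,0],[0,0,0],[0,0,0]], "jaw": [0.545,0.545,0.545,0.545]}}

```text
time_s: 3.45
tcp_pos: [0.565, 0.2188, 0.1241]
eef_rot: [-179.7, 0.1, -95.6]
contact_force: [2.9, -0.6, 6.1]
gripper_width: 0.0395
```

Run:
```python
from sec import *
c=cap('side','side4.png'); cv2.imwrite('pics/s4.png',cv2.resize(c['pixels'][110:230,170:330],None,fx=4,fy=4,interpolation=cv2.INTER_CUBIC))
section(c); print(r.get_state()['moment'])
```

```text
red 29 [-0.0025  0.0113  0.0148] ang 0.166
foot 483 ((-0.0030259639024734497, 0.012935612350702286), (0.10086643695831299, 0.08028001338243484), 7.2580132484436035)
lo [-0.0296 -0.0298 -0.0259 -0.0296 -0.0277 -0.0235  0.0107 -0.0014 -0.0212
 -0.0224 -0.0196]
hi [0.0245 0.0498 0.0486 0.0492 0.0279 0.0303 0.0302 0.0356 0.0483 0.0495
 0.0381]
lo slope 0.214
hi slope 0.046
[-0.04297248 -1.74690622 -0.02666662]
```

View pics/s4.png

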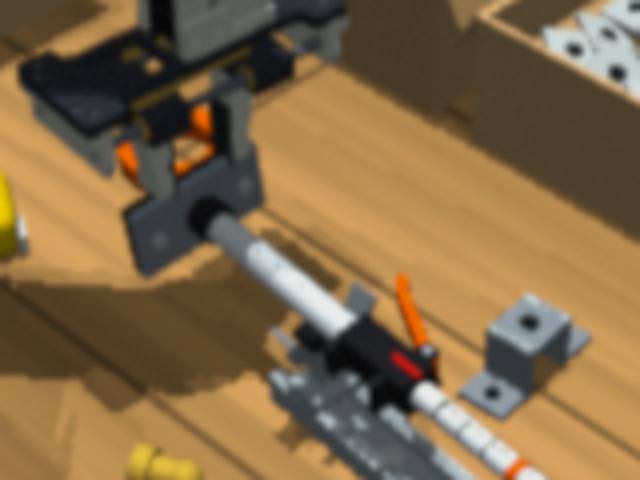

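Call:
{"api": "apply_moves", "payload": {"slide": [[0,0,0.01],[0,0,0.01],[0,0,0.01],[0,0,0]], "turn": [[0,0,0],[0,0,0],[0,0,0],[0,0,0]], "jaw": [0.545,0.545,0.545,0.545]}}

```text
time_s: 3.9
tcp_pos: [0.5656, 0.2189, 0.1215]
eef_rot: [-179.7, 0.1, -95.6]
contact_force: [4.0, -0.7, 8.2]
gripper_width: 0.0398
```

Run:
```python
from sec import *
c=cap('side','side5.png'); cv2.imwrite('pics/s5.png',cv2.resize(c['pixels'][110:230,170:330],None,fx=4,fy=4,interpolation=cv2.INTER_CUBIC))
section(c); print(r.get_state()['moment'])
c=cap('wrist','wrist5.png')
```

```text
red 33 [-0.0015  0.0119  0.0148] ang 0.102
foot 489 ((-0.002067774534225464, 0.01206175610423088), (0.10035538673400879, 0.07729322463274002), 2.5853567123413086)
lo [-0.0277 -0.0278 -0.0268 -0.0268 -0.0253 -0.0266  0.009  -0.0045 -0.0199
 -0.0236 -0.0244]
hi [0.0251 0.0495 0.0477 0.0472 0.0269 0.0273 0.0286 0.0324 0.0485 0.0491
 0.0418]
lo slope 0.152
hi slope 0.064
[-0.19635896 -2.17898505 -0.05001277]
```

View pics/wrist5.png

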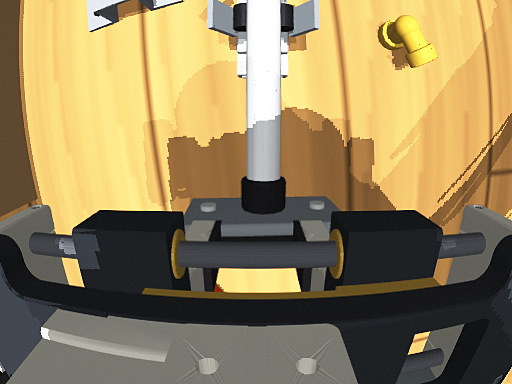

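Run:
```python
from sec import *
print(r.tips_ahead)
c=r.capture('scene'); cv2.imwrite('pics/c5.png',cv2.resize(c['pixels'][100:220,220:380],None,fx=4,fy=4,interpolation=cv2.INTER_CUBIC)); section(c)
```

```text
0.014
red 12 [-0.0008  0.0133  0.0156] ang 0.051
foot 211 ((0.0045154280960559845, 0.011783698573708534), (0.09910302609205246, 0.07487975060939789), 3.5463006496429443)
lo [-0.0286 -0.0145 -0.0006 -0.002   0.0073 -0.0238 -0.0246 -0.0251 -0.0225
 -0.0232 -0.0225]
hi [0.0268 0.0274 0.0475 0.0447 0.0254 0.0309 0.028  0.0312 0.0438 0.048
 0.0494]
lo slope -0.168
hi slope 0.181
```

View pics/c5.png

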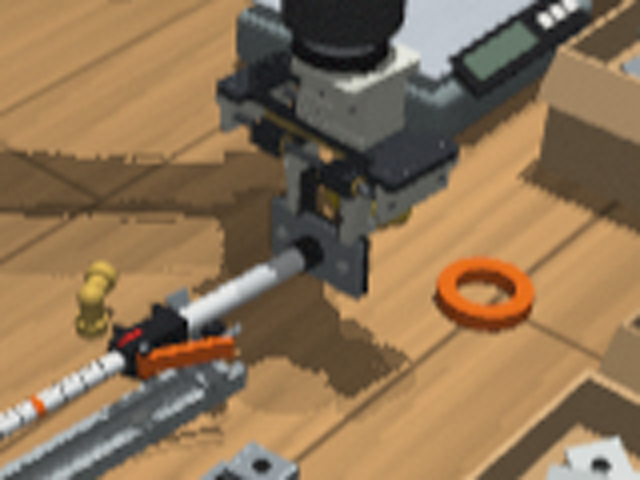

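View pics/s5.png

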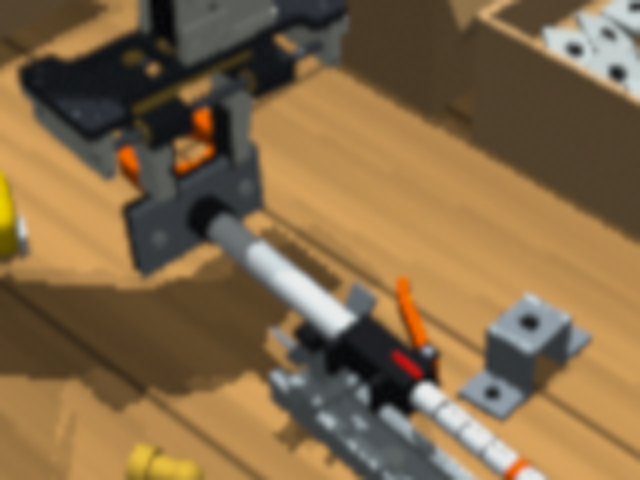

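Call:
{"api": "apply_moves", "payload": {"slide": [[0,0,0.01],[0,0,0.01],[0,0,0]], "turn": [[0,0,0],[0,0,0],[0,0,0]], "jaw": [0.545,0.545,0.545]}}

```text
time_s: 4.35
tcp_pos: [0.566, 0.219, 0.1198]
eef_rot: [-179.6, 0.2, -95.6]
contact_force: [6.1, -0.2, 8.9]
gripper_width: 0.0402
```

Run:
```python
from sec import *
section(cap('side','side6.png')); section(cap('scene','scene6.png'))
print(r.get_state()['moment'])
```

```text
red 33 [-0.0007  0.0117  0.0145] ang 0.049
foot 482 ((-0.0027928203344345093, 0.011406749486923218), (0.09951155632734299, 0.07882395386695862), 3.2336504459381104)
lo [-0.0271 -0.0274 -0.0291 -0.026  -0.0242 -0.0235  0.0078  0.0015 -0.0185
 -0.0218 -0.0254]
hi [0.0276 0.049  0.0495 0.044  0.0308 0.0267 0.0278 0.0299 0.0467 0.0496
 0.049 ]
lo slope 0.17
hi slope 0.079
red 13 [-0.0007  0.0143  0.0148] ang 0.048
foot 226 ((0.0040852949023246765, 0.013018375262618065), (0.09898195415735245, 0.07511580735445023), 1.9816937446594238)
lo [-0.0261 -0.023  -0.0047  0.0045  0.0074 -0.0227 -0.0231 -0.0232 -0.0223
 -0.0236 -0.0225]
hi [0.0227 0.0458 0.0497 0.049  0.0272 0.0282 0.032  0.0283 0.0466 0.0497
 0.0482]
lo slope -0.139
hi slope 0.111
[-0.33283946 -2.51164989  0.03893232]
```

Call:
{"api": "apply_moves", "payload": {"slide": [[0,0,0.01],[0,0,0],[0,0,-0.1],[0,0,-0.3],[0.3,0,-0.3],[0.4,0,0],[0.4,0,0],[0,0,0]], "turn": [[0,0,0],[0,0,0],[0,0,0],[0,0,0],[0,0,0],[0,0,0],[0,0,0],[0,0,0]], "jaw": [0.545,0.545,0.545,0.545,0.3,0.1,0,0]}}

```text
time_s: 5.25
tcp_pos: [0.55, 0.1048, 0.1863]
eef_rot: [179.9, -0.0, -95.9]
contact_force: [-0.2, 0.3, -0.2]
gripper_width: 0.0665
```

Run:
```python
from sec import *
section(cap('side','side7.png')); section(cap('scene','scene7.png'))
cap('wrist','wrist7.png')
a=cv2.imread('pics/side7.png')[130:250,190:350]; b=cv2.imread('pics/scene7.png')[130:250,190:350]
cv2.imwrite('pics/s7.png',cv2.resize(np.hstack([a,b]),(800,300),interpolation=cv2.INTER_CUBIC))
```

```text
red 32 [-0.0009  0.0117  0.0149] ang 0.058
foot 253 ((-0.017830241471529007, 0.0013868603855371475), (0.06831454485654831, 0.05739796534180641), 1.9851733446121216)
lo [-0.0277 -0.0279 -0.0272 -0.027  -0.0268 -0.0254  0.0086  0.004      nan
     nan     nan]
hi [0.0279 0.0275 0.0277 0.0278 0.0301 0.0226 0.0121 0.0049    nan    nan
    nan]
lo slope 0.61
hi slope -0.373
red 11 [-0.0004  0.0136  0.0149] ang 0.025
foot 159 ((0.005632359534502029, 0.0028819330036640167), (0.0995897725224495, 0.056203652173280716), 2.749250650405884)
lo [-0.0275 -0.0232 -0.0111 -0.0009  0.0086 -0.0213 -0.0244 -0.0216 -0.0244
 -0.0072 -0.0167]
hi [-0.0145  0.0235  0.0251  0.03    0.025   0.0284  0.0256  0.0279  0.0265
  0.0285  0.0278]
lo slope 0.004
hi slope 0.264
```

View pics/wrist7.png

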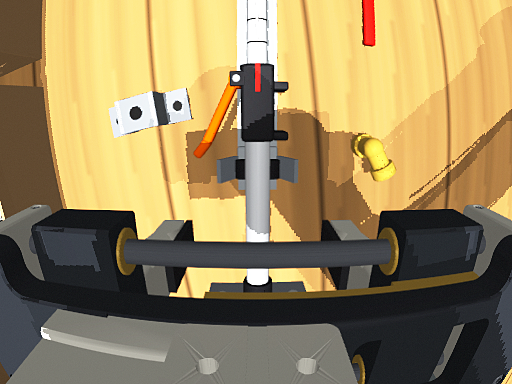

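View pics/s7.png

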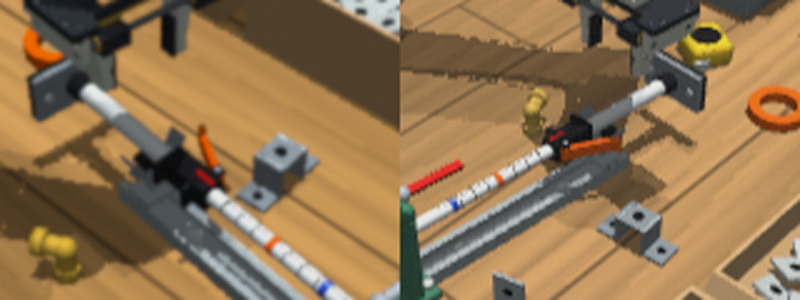

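Run:
```python
from sec import *
a=cv2.imread('pics/wrist7.png')[0:160,190:310]; cv2.imwrite('pics/w7.png',cv2.resize(a,None,fx=5,fy=3.7,interpolation=cv2.INTER_CUBIC))
c=dict(np.load('pics/wrist7.npz'))
R,_=cv2.Rodrigues(c['rvec']); C=-R.T@c['tvec'].ravel(); d=C-O; print('cam in stand',d@XX,d@U,d[2])
im=c['pixels'].astype(int)
H=cv2.cvtColor(c['pixels'],cv2.COLOR_BGR2HSV).astype(int)
m=((H[...,0]<4)|(H[...,0]>176))&(H[...,1]>150); m[:, :230]=0; m[:,290:]=0; m[:55]=0; m[130:]=0
v,u=np.nonzero(m)
def ray(u,v):
    x=u-c['cx']; y=v-c['cy']; rr=np.hypot(x,y); th=rr/c['fx']
    k=np.array([np.sin(th)*x/rr,np.sin(th)*y/rr,np.cos(th)]); return R.T@k
P=[]
for a,b in zip(u,v):
    k=ray(a,b); t=(.100-C[2])/k[2]; P.append(C+t*k-O)
P=np.array(P); print('red plane z=.100: x',(P@XX).mean(),(P@XX).std(),'s',(P@U).min(),(P@U).max(),len(P))
# collar edges (dark) near rows of red; tube edges
for row in range(66,92,5):
    V=H[row,:,2]; print(row,[ (i,V[i]) for i in range(238,282,2)])
```

```text
cam in stand -0.00031413209704662064 0.039842240641105954 0.24525253263092262
red plane z=.100: x -0.0006875789685505478 0.0028001912896823554 s -0.0011380966369548733 0.028469604746418155 171
66 [(238, np.int64(255)), (240, np.int64(0)), (242, np.int64(31)), (244, np.int64(62)), (246, np.int64(69)), (248, np.int64(83)), (250, np.int64(83)), (252, np.int64(81)), (254, np.int64(91)), (256, np.int64(255)), (258, np.int64(255)), (260, np.int64(170)), (262, np.int64(80)), (264, np.int64(76)), (266, np.int64(75)), (268, np.int64(77)), (270, np.int64(65)), (272, np.int64(36)), (274, np.int64(244)), (276, np.int64(255)), (278, np.int64(254)), (280, np.int64(254))]
71 [(238, np.int64(15)), (240, np.int64(32)), (242, np.int64(51)), (244, np.int64(72)), (246, np.int64(72)), (248, np.int64(71)), (250, np.int64(70)), (252, np.int64(71)), (254, np.int64(67)), (256, np.int64(255)), (258, np.int64(255)), (260, np.int64(189)), (262, np.int64(85)), (264, np.int64(84)), (266, np.int64(81)), (268, np.int64(83)), (270, np.int64(81)), (272, np.int64(44)), (274, np.int64(255)), (276, np.int64(255)), (278,
[... 1224 characters left out ...]
(260, np.int64(174)), (262, np.int64(69)), (264, np.int64(64)), (266, np.int64(65)), (268, np.int64(63)), (270, np.int64(64)), (272, np.int64(40)), (274, np.int64(55)), (276, np.int64(87)), (278, np.int64(86)), (280, np.int64(87))]
91 [(238, np.int64(160)), (240, np.int64(131)), (242, np.int64(35)), (244, np.int64(75)), (246, np.int64(71)), (248, np.int64(70)), (250, np.int64(71)), (252, np.int64(69)), (254, np.int64(72)), (256, np.int64(227)), (258, np.int64(219)), (260, np.int64(101)), (262, np.int64(69)), (264, np.int64(66)), (266, np.int64(66)), (268, np.int64(63)), (270, np.int64(64)), (272, np.int64(42)), (274, np.int64(16)), (276, np.int64(15)), (278, np.int64(8)), (280, np.int64(7))]
```

View pics/w7.png

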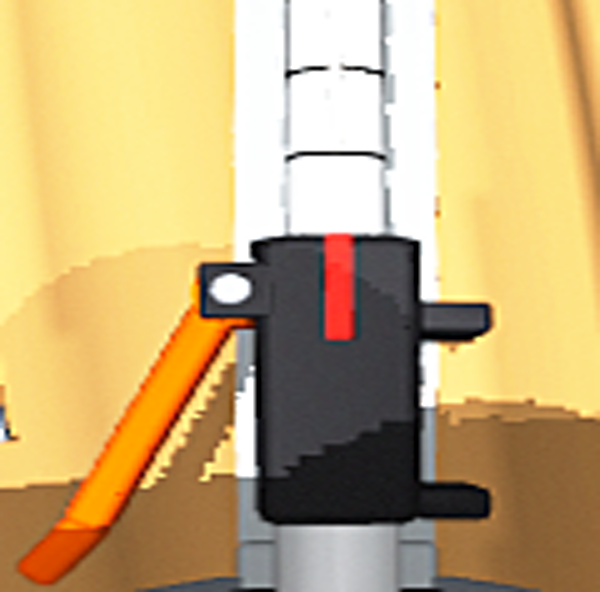

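Run:
```python
from sec import *
s=r.get_state(); d=s['tcp_pos']-O; print(d@XX,d@U,d[2],s['eef_rot'],s['gripper_width'])
for n in('side','scene'):
    S=S_(load(n,'7')); m=(S[...,1]>-.1)&(S[...,1]<.05)
    for lo,hi in((-.07,-.05),(-.05,-.04),(-.04,-.03),(-.03,-.02),(-.02,-.013),(.02,.03),(.03,.05),(.05,.09)):
        k=m&(S[...,0]>lo)&(S[...,0]<hi); print(n,lo,hi,(np.nanpercentile(S[k][:,2],[50,95,100])+.085).round(3) if k.any() else None)
```

```text
5.480838188127871e-05 0.10881022372516512 0.10131418416624167 [ 1.79958646e+02 -9.71680817e-03 -9.57233977e+01] 0.07834374034869931
side -0.07 -0.05 [-0.     0.002  0.005]
side -0.05 -0.04 [-0.     0.002  0.005]
side -0.04 -0.03 [-0.     0.003  0.004]
side -0.03 -0.02 [0.005 0.078 0.1  ]
side -0.02 -0.013 [0.021 0.097 0.1  ]
side 0.02 0.03 [0.09  0.096 0.096]
side 0.03 0.05 [-0.     0.003  0.095]
side 0.05 0.09 [-0.     0.005  0.009]
scene -0.07 -0.05 [-0.001  0.003  0.006]
scene -0.05 -0.04 [-0.001  0.002  0.004]
scene -0.04 -0.03 [0.001 0.003 0.004]
scene -0.03 -0.02 [0.019 0.094 0.094]
scene -0.02 -0.013 [0.008 0.023 0.098]
scene 0.02 0.03 [0.01  0.091 0.098]
scene 0.03 0.05 [-0.     0.091  0.097]
scene 0.05 0.09 [-0.     0.004  0.007]
```

Call:
{"api": "apply_moves", "payload": {"slide": [[0.25,-0.1,0],[0.25,-0.1,0],[0.248,-0.09,0],[0,0,0.2],[0,0,0]], "turn": [[0,0,0],[0,0,0],[0,0,0],[0,0,0],[0,0,0]], "jaw": [0,0,0,0,0]}}

```text
time_s: 5.9
tcp_pos: [0.572, 0.0312, 0.1639]
eef_rot: [179.7, -0.1, -95.7]
contact_force: [-1.7, 0.3, -0.3]
gripper_width: 0.0877
```

```bash
cat >> sec.py <<'E'
def tcp():
    s=r.get_state(); d=s['tcp_pos']-O; print('tcp stand',np.round([d@XX,d@U,d[2]],4),s['eef_rot'].round(2),'w',round(s['gripper_width'],4),'F',np.round([s['contact_force']@XX,s['contact_force']@U,s['contact_force'][2]],1),'t',s['time_s'])
E
python3 - <<'E'
from sec import *
tcp(); cap('wrist','wrist8.png')
E
```

```text
tcp stand [0.0279 0.0341 0.0789] [ 1.7973e+02 -8.0000e-02 -9.5720e+01] w 0.0877 F [-1.8  0.1 -0.3] t 5.9
```

View pics/wrist8.png

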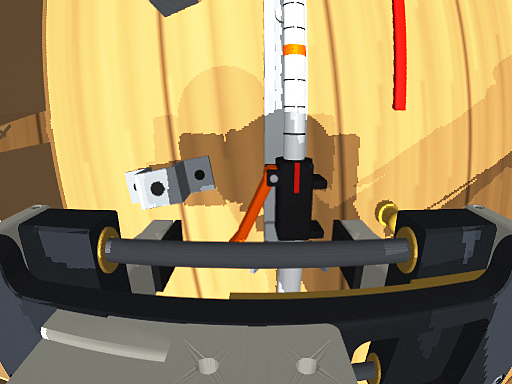

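Call:
{"api": "apply_moves", "payload": {"slide": [[0,0,0.2],[0,0,0.2],[0,0,0.2],[0,0,0.14],[0,0,0.1],[0,0,0]], "turn": [[0,0,0],[0,0,0],[0,0,0],[0,0,0],[0,0,0],[0,0,0]], "jaw": [0,0,0,0,0,0]}}

```text
time_s: 6.55
tcp_pos: [0.5729, 0.0318, 0.0817]
eef_rot: [179.9, -0.1, -95.6]
contact_force: [0.0, -0.3, 0.5]
gripper_width: 0.0874
```

Run:
```python
from sec import *
tcp(); cap('wrist','wrist9.png'); a=cap('side','side9.png')['pixels'][120:260,170:370];b=cap('scene','scene9.png')['pixels'][120:260,180:380]
cv2.imwrite('pics/s9.png',cv2.resize(np.hstack([a,b]),(800,280),interpolation=cv2.INTER_CUBIC))
```

```text
tcp stand [ 0.0288  0.0348 -0.0033] [ 1.7989e+02 -5.0000e-02 -9.5610e+01] w 0.0874 F [ 0.1 -0.3  0.5] t 6.55
```

View pics/wrist9.png

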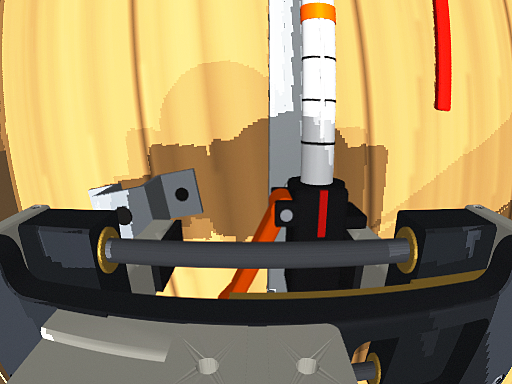

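View pics/s9.png

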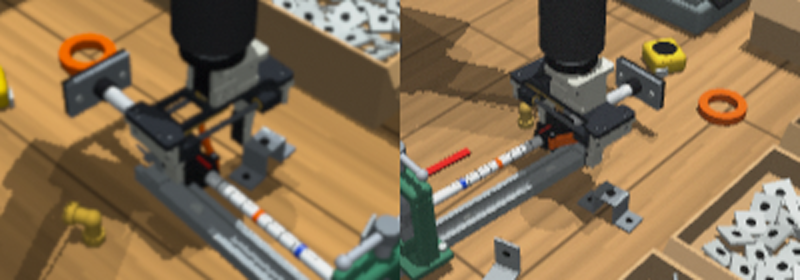

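Call:
{"api": "apply_moves", "payload": {"slide": [[0.1,0,0],[0.1,0,0],[0.15,0,0],[0.15,0,0],[0,0,0]], "turn": [[0,0,0],[0,0,0],[0,0,0],[0,0,0],[0,0,0]], "jaw": [0,0,0,0,0]}}

```text
time_s: 7.2
tcp_pos: [0.5692, -0.0189, 0.0837]
eef_rot: [-179.9, 0.1, -95.8]
contact_force: [0.3, 5.0, 0.6]
gripper_width: 0.0878
```

Run:
```python
from sec import *
tcp(); cap('wrist','wrist10.png'); a=cap('side','side10.png')['pixels'][120:260,170:370];b=cap('scene','scene10.png')['pixels'][120:260,180:380]
cv2.imwrite('pics/s10.png',cv2.resize(np.hstack([a,b]),(800,280),interpolation=cv2.INTER_CUBIC))
```

```text
tcp stand [ 0.0302 -0.016  -0.0013] [-1.7985e+02  1.0000e-01 -9.5760e+01] w 0.0878 F [-0.2  5.   0.6] t 7.2
```

View pics/wrist10.png

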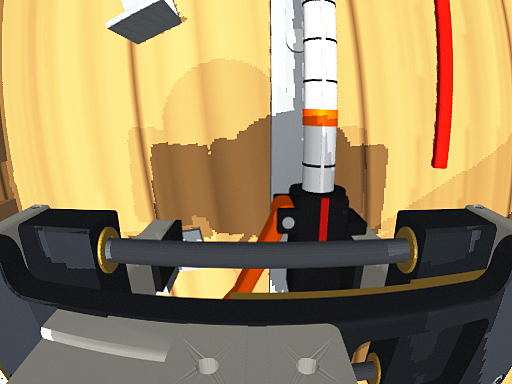

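View pics/s10.png

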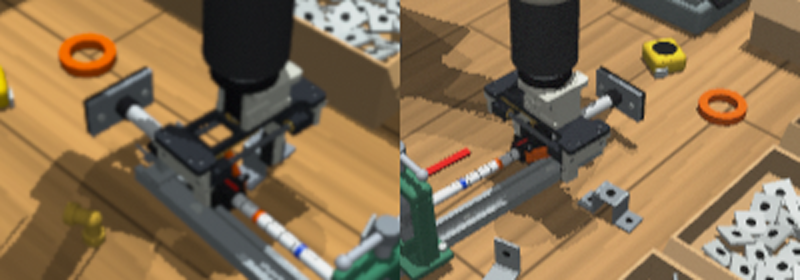

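Call:
{"api": "apply_moves", "payload": {"slide": [[0.1,0,0.02],[0.1,0,0.02],[0.08,0,0],[0.03,0.0,0],[0,0,0]], "turn": [[0,0,0],[0,0,0],[0,0,0],[0,0,0],[0,0,0]], "jaw": [0,0,0,0,0]}}

```text
time_s: 7.85
tcp_pos: [0.5664, -0.0486, 0.0798]
eef_rot: [-179.9, 0.1, -95.7]
contact_force: [1.6, 5.1, 5.0]
gripper_width: 0.0877
```

```bash
cat >> sec.py <<'E'
def gap(tag):
    """band and mouth s from wrist, side"""
    c=load('wrist',tag); R,_=cv2.Rodrigues(c['rvec']); C=-R.T@c['tvec'].ravel()
    H=cv2.cvtColor(c['pixels'],cv2.COLOR_BGR2HSV).astype(int)
    x=np.arange(512)[None,:]-c['cx']; y=np.arange(384)[:,None]-c['cy']; rr=np.hypot(x,y)+1e-9; th=rr/c['fx']
    k=np.stack([np.sin(th)*x/rr,np.sin(th)*y/rr,np.cos(th)],-1)@R
    def pl(z):
        t=(z-C[2])/k[...,2]; P=C+t[...,None]*k-O; return P@XX,P@U
    X,S=pl(.093); m=(abs(X)<.004)
    org=m&(H[...,0]>5)&(H[...,0]<22)&(H[...,1]>120)&(H[...,2]>120)&(S>-.12)&(S<-.04)
    if org.any(): print('wrist band s',S[org].min().round(4),S[org].max().round(4),'n',org.sum())
    X2,S2=pl(.100); red=((H[...,0]<4)|(H[...,0]>176))&(H[...,1]>150)&(abs(X2)<.01)&(abs(S2+.03)<.08)
    if red.any(): print('wrist red s',S2[red].min().round(4),S2[red].max().round(4),'x',X2[red].mean().round(4))
    for n in('side','scene'):
        c=load(n,tag); S=S_(c); H=cv2.cvtColor(c['pixels'],cv2.COLOR_BGR2HSV).astype(int)
        b=(H[...,0]>5)&(H[...,0]<18)&(H[...,1]>130)&(abs(S[...,1]+.08)<.012)&(abs(S[...,0])<.012)&(abs(S[...,2])<.012)
        p=S[b]; rd=((H[...,0]<4)|(H[...,0]>176))&(H[...,1]>150)&(abs(S[...,0])<.02)&(abs(S[...,2]-.014)<.012)&(abs(S[...,1]+.03)<.08)
        q=S[rd]
        if len(p): print(n,'band',p[:,1].min().round(4),p[:,1].max().round(4),p[:,1].mean().round(4),len(p))
        if len(q): print(n,'red',q[:,1].min().round(4),q[:,1].max().round(4),'x',q[:,0].mean().round(4),len(q))
E
python3 - <<'E'
from sec import *
tcp(); cap('wrist','wrist11.png'); cap('side','side11.png');cap('scene','scene11.png')
for t in('7','10','11'): print(t); gap(t)
a=cv2.imread('pics/wrist11.png')[0:300,200:450]; cv2.imwrite('pics/w11.png',cv2.resize(a,None,fx=2,fy=2,interpolation=cv2.INTER_CUBIC))
a=cv2.imread('pics/side11.png')[150:270,210:350];cv2.imwrite('pics/s11.png',cv2.resize(a,None,fx=5,fy=5,interpolation=cv2.INTER_CUBIC))
E
```

```text
tcp stand [ 0.0303 -0.0459 -0.0052] [-1.7987e+02  6.0000e-02 -9.5670e+01] w 0.0877 F [1.  5.2 5. ] t 7.85
7
wrist red s -0.0011 0.0209 x -0.001
side band -0.086 -0.0772 -0.0818 20
side red 0.0002 0.025 x -0.0009 32
scene band -0.0822 -0.0744 -0.079 10
scene red 0.0026 0.0269 x -0.0004 11
10
wrist band s -0.0875 -0.0798 n 243
wrist red s -0.0481 -0.0268 x -0.0009
side band -0.0848 -0.0778 -0.0818 20
side red -0.0461 -0.024 x -0.0011 30
scene band -0.083 -0.0759 -0.0794 11
scene red -0.0392 -0.0234 x -0.0009 8
11
wrist band s -0.088 -0.08 n 285
wrist red s -0.0778 -0.0585 x -0.0009
side band -0.0843 -0.0747 -0.0797 33
side red -0.0753 -0.0599 x -0.0014 22
scene band -0.0838 -0.0736 -0.0783 16
scene red -0.0751 -0.0496 x -0.001 12
```

View pics/w11.png

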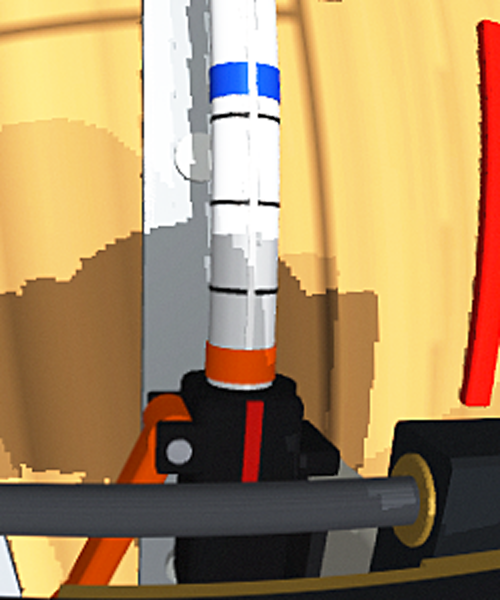

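View pics/s11.png

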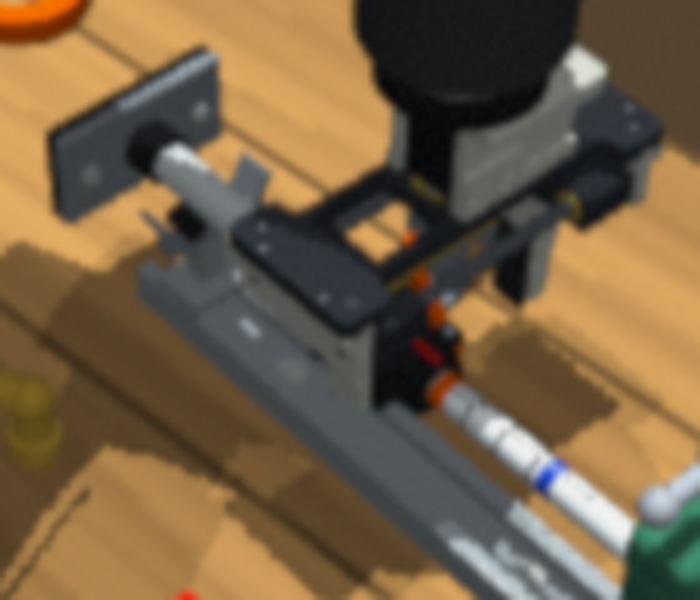

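```bash
cat > wl.py <<'E'
from sec import *
def wl(tag):
    c=load('wrist',tag); R,_=cv2.Rodrigues(c['rvec']); C=-R.T@c['tvec'].ravel()
    H=cv2.cvtColor(c['pixels'],cv2.COLOR_BGR2HSV).astype(int); V=H[...,2]
    x=np.arange(512)[None,:]-c['cx']; y=np.arange(384)[:,None]-c['cy']; rr=np.hypot(x,y)+1e-9; th=rr/c['fx']
    k=np.stack([np.sin(th)*x/rr,np.sin(th)*y/rr,np.cos(th)],-1)@R
    t=(.093-C[2])/k[...,2]; P=C+t[...,None]*k-O; X,S=P@XX,P@U
    t=(.085-C[2])/k[...,2]; P=C+t[...,None]*k-O; X0=P@XX
    # blue band: gap of white
    for name,m in (('blue',(H[...,0]>100)&(H[...,0]<130)&(H[...,1]>120)),('dark',V<90)):
        for row in range(0,190):
            q=np.nonzero(m[row]&(abs(X[row])<.0075)&(S[row]<-.0)&(S[row]>-.17))[0]
            if len(q)<10: continue
            g=np.setdiff1d(np.arange(q[0],q[-1]),q)
            if 0<len(g)<6: print(tag,name,row,'s',S[row,q[0]].round(3),'gap X',X[row,g].mean().round(4),g)
    t=(.100-C[2])/k[...,2]; P=C+t[...,None]*k-O; X,S=P@XX,P@U
    red=((H[...,0]<4)|(H[...,0]>176))&(H[...,1]>150)&(abs(X)<.006)&(abs(S+.03)<.08)
    for row in np.unique(np.nonzero(red)[0])[::4]:
        q=np.nonzero(red[row])[0]; print('red',row,X[row,q].mean().round(4),X[row,q].min().round(4),X[row,q].max().round(4))
E
python3 -c "
from wl import *
for t in('7','8','10','11'): wl(t)"
```

```text
red 63 -0.0011 -0.0022 0.0
red 67 -0.0007 -0.0022 0.0008
red 71 -0.0011 -0.003 0.0008
red 75 -0.0011 -0.003 0.0008
red 79 -0.0011 -0.003 0.0008
red 83 -0.0011 -0.003 0.0009
red 87 -0.001 -0.003 0.0009
red 91 -0.001 -0.0029 0.0009
8 dark 79 s -0.061 gap X -0.0002 [294 295 296 297]
8 dark 106 s -0.041 gap X -0.0007 [295 296 297]
red 162 -0.0007 -0.0018 0.0004
red 166 -0.0007 -0.0026 0.0011
red 170 -0.0008 -0.0026 0.001
red 174 -0.0009 -0.0027 0.0009
red 178 -0.001 -0.0028 0.0008
red 182 -0.0011 -0.0029 0.0008
red 186 -0.0012 -0.003 0.0007
red 190 -0.0013 -0.0031 0.0006
10 dark 38 s -0.121 gap X -0.0002 [321 322 323 324 325]
10 dark 80 s -0.101 gap X -0.0003 [322 323 324 325]
10 dark 166 s -0.061 gap X -0.0004 [321 322 323]
10 dark 167 s -0.061 gap X -0.0002 [320 321 322 323]
red 197 -0.0007 -0.0019 0.0005
red 201 -0.0008 -0.0025 0.0008
red 205 -0.0007 -0.0026 0.0012
red 209 -0.0008 -0.0027 0.0011
red 213 -0.001 -0.0029 0.0009
red 217 -0.0009 -0.0025 0.0008
red 221 -0.001 -0.0027 0.0007
red 225 -0.0009 -0.0028 0.001
red 229 -0.001 -0.003 0.0009
red 233 -0.0009 -0.0027 0.0008
red 237 -0.
[... 727 characters left out ...]
ap X -0.0004 [324 325 326 327 328]
11 blue 45 s -0.146 gap X -0.0006 [325 326 327 328]
11 blue 46 s -0.146 gap X -0.0004 [324 325 326 327 328]
11 dark 57 s -0.141 gap X -0.0003 [324 325 326 327 328]
11 dark 101 s -0.121 gap X -0.0003 [324 325 326 327 328]
11 dark 145 s -0.101 gap X -0.0005 [324 325 326 327]
11 dark 146 s -0.101 gap X -0.0003 [323 324 325 326 327]
red 200 -0.0006 -0.0022 0.001
red 204 -0.0009 -0.0028 0.0009
red 208 -0.001 -0.0029 0.0008
red 212 -0.0007 -0.0026 0.0011
red 216 -0.0008 -0.0027 0.001
red 220 -0.001 -0.0029 0.0009
red 224 -0.0009 -0.0025 0.0007
red 228 -0.0008 -0.0027 0.0011
red 232 -0.001 -0.0029 0.0009
red 236 -0.0011 -0.003 0.0008
red 240 -0.0011 -0.0027 0.0006
```

Call:
{"api": "apply_moves", "payload": {"slide": [[0.03,0,-0.01],[0.03,0,-0.005],[0,0,0]], "turn": [[0,0,0],[0,0,0],[0,0,0]], "jaw": [0,0,0]}}

```text
time_s: 8.3
tcp_pos: [0.5658, -0.0541, 0.0802]
eef_rot: [-179.9, 0.1, -95.7]
contact_force: [2.4, 6.1, -4.9]
gripper_width: 0.0876
```

```bash
cat > look.py <<'E'
import sys; from wl import *
t=sys.argv[1]; tcp()
for n in('wrist','side','scene'): cap(n,n+t+'.png')
gap(t)
a=cv2.imread(f'pics/wrist{t}.png')[0:300,180:460]; cv2.imwrite(f'pics/w{t}.png',cv2.resize(a,None,fx=2,fy=2,interpolation=cv2.INTER_CUBIC))
E
python3 look.py 12
```

```text
tcp stand [ 0.0302 -0.0514 -0.0048] [-1.7988e+02  9.0000e-02 -9.5680e+01] w 0.0876 F [ 1.8  6.3 -4.9] t 8.3
wrist band s -0.0878 -0.084 n 148
wrist red s -0.0832 -0.0638 x -0.0009
side band -0.0849 -0.0801 -0.082 24
side red -0.0806 -0.0651 x -0.0006 24
scene band -0.0824 -0.0788 -0.0804 9
scene red -0.074 -0.0577 x -0.0008 9
```

View pics/w12.png

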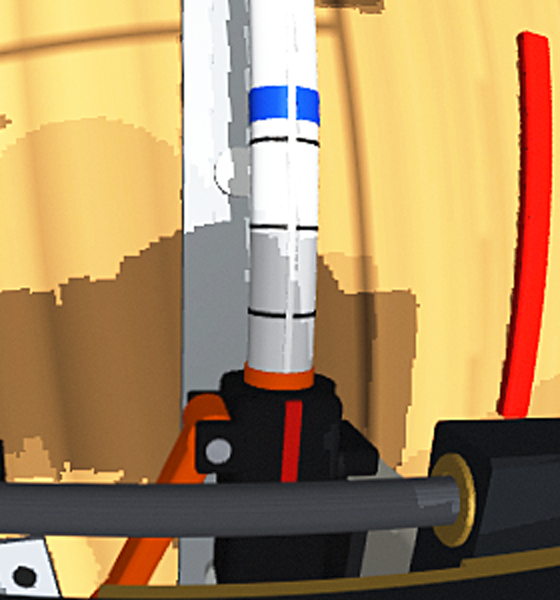

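The mouth stands mid-band: about 4 mm of the orange band still shows at (280,378) in the zoom. Next I'll close while shifting the tool, so the near finger stays on the seat floor.

Call:
{"api": "apply_moves", "payload": {"slide": [[0,0.025,0],[0,0.025,0],[0,0.025,0],[0,0.025,0],[0,0.025,0],[0,0,0]], "turn": [[0,0,0],[0,0,0],[0,0,0],[0,0,0],[0,0,0],[0,0,0]], "jaw": [0.057,0.114,0.17,0.227,0.284,0.284], "newtons": 25}}

```text
time_s: 9.05
tcp_pos: [0.553, -0.0528, 0.0805]
eef_rot: [-179.9, 0.1, -95.7]
contact_force: [-0.5, 8.0, 0.2]
gripper_width: 0.0632
```

```bash
python3 look.py 13
```

```text
tcp stand [ 0.0174 -0.0513 -0.0045] [-1.7991e+02  8.0000e-02 -9.5660e+01] w 0.0632 F [-1.3  7.9  0.2] t 9.05
wrist band s -0.0877 -0.0839 n 158
wrist red s -0.1024 -0.0633 x -0.0008
side band -0.0855 -0.0805 -0.0822 23
side red -0.0812 -0.064 x -0.0006 25
scene band -0.083 -0.0772 -0.081 9
scene red -0.0781 -0.0571 x 0.0002 10
```

Call:
{"api": "apply_moves", "payload": {"slide": [[0,0.022,0],[0,0.022,0],[0,0,0]], "turn": [[0,0,0],[0,0,0],[0,0,0]], "jaw": [0.341,0.398,0.398]}}

```text
time_s: 9.5
tcp_pos: [0.5481, -0.0524, 0.0804]
eef_rot: [-180.0, 0.1, -95.7]
contact_force: [-1.6, 9.0, 2.2]
gripper_width: 0.0532
```

```bash
python3 look.py 14; python3 -c "
from wl import *
wl('14')"|tail -25
```

```text
tcp stand [ 0.0124 -0.0514 -0.0046] [-1.7997e+02  7.0000e-02 -9.5660e+01] w 0.0532 F [-2.5  8.8  2.2] t 9.5
wrist band s -0.0878 -0.084 n 154
wrist red s -0.1025 -0.0636 x -0.0008
side band -0.0851 -0.0801 -0.082 22
side red -0.0811 -0.0646 x -0.0005 25
scene band -0.0835 -0.0795 -0.0811 8
scene red -0.0783 -0.0551 x 0.0 11
14 blue 50 s -0.149 gap X -0.0003 [284 285 286 287]
14 blue 51 s -0.148 gap X -0.0003 [284 285 286 287]
14 blue 52 s -0.148 gap X -0.0003 [284 285 286 287]
14 blue 53 s -0.148 gap X -0.0003 [284 285 286 287]
14 blue 54 s -0.147 gap X -0.0003 [284 285 286 287]
14 blue 55 s -0.147 gap X -0.0002 [284 285 286 287]
14 blue 56 s -0.146 gap X -0.0002 [284 285 286 287]
14 blue 57 s -0.146 gap X -0.0002 [284 285 286 287]
14 dark 67 s -0.141 gap X -0.0004 [284 285 286 287 288]
14 dark 68 s -0.141 gap X -0.0004 [284 285 286 287 288]
14 dark 112 s -0.121 gap X -0.0001 [283 284 285 286 287]
14 dark 156 s -0.102 gap X -0.0005 [284 285 286 287]
14 dark 157 s -0.101 gap X -0.0005 [284 285 286 287]
14 dark 158 s -0.101 gap X -0.0005 [284 285 286 287]
red 200 -0.0007 -0.0022 0.0009
red 204 -0.001 -0.0027 0.0008
red 208 -0.0008 -0.0028 0.0012
red 212 -0.0008 -0.0028 0.0012
red 216 -0.0009 -0.0029 0.0011
red 220 -0.0007 -0.0025 0.0011
red 224 -0.0008 -0.0026 0.001
red 228 -0.0008 -0.0027 0.001
red 232 -0.0009 -0.0027 0.0009
red 236 -0.0007 -0.0024 0.0009
red 240 -0.0008 -0.0024 0.0008
```

View pics/w14.png

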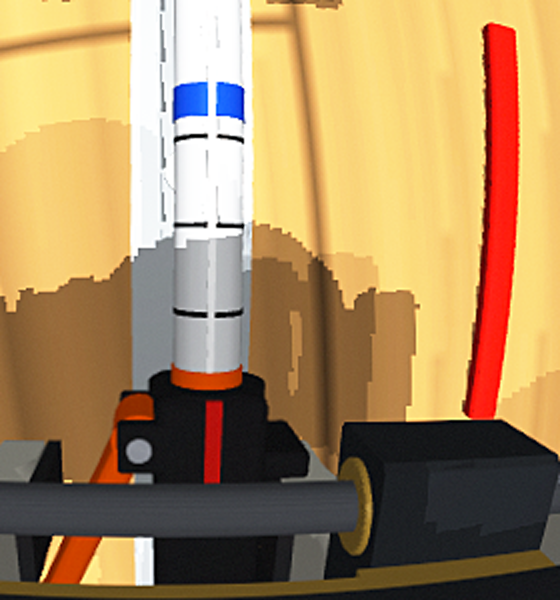

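Call:
{"api": "apply_moves", "payload": {"slide": [[0,0.022,0],[0,0.022,0],[0,0.02,0],[0,0,0]], "turn": [[0,0,0],[0,0,0],[0,0,0],[0,0,0]], "jaw": [0.455,0.511,0.568,0.568]}}

```text
time_s: 10.05
tcp_pos: [0.5416, -0.0518, 0.0805]
eef_rot: [-180.0, 0.1, -95.7]
contact_force: [-2.6, 8.9, 3.4]
gripper_width: 0.0387
```

```bash
python3 look.py 15; python3 -c "
from wl import *
wl('15')"|tail -8
```

```text
tcp stand [ 0.0059 -0.0514 -0.0045] [-1.7997e+02  7.0000e-02 -9.5660e+01] w 0.0387 F [-3.5  8.6  3.4] t 10.05
wrist band s -0.0878 -0.084 n 153
wrist red s -0.1021 -0.0636 x -0.0008
side band -0.0857 -0.0789 -0.0823 22
side red -0.0828 -0.0657 x -0.0013 27
scene band -0.0837 -0.0777 -0.0805 9
scene red -0.0767 -0.0612 x 0.0005 8
red 210 -0.0008 -0.0026 0.0009
red 214 -0.0009 -0.0027 0.0009
red 218 -0.0009 -0.0027 0.0009
red 222 -0.0009 -0.0027 0.0009
red 226 -0.001 -0.0028 0.0008
red 230 -0.0008 -0.0028 0.0013
red 234 -0.0006 -0.0024 0.0012
red 238 -0.0006 -0.0024 0.0012
```

View pics/w15.png

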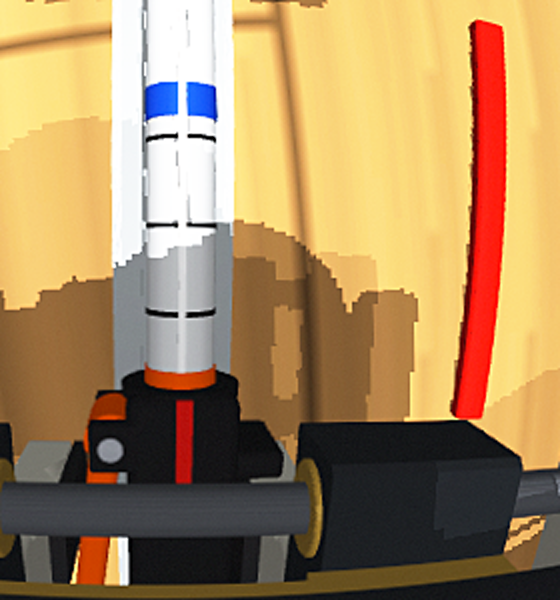

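Call:
{"api": "apply_moves", "payload": {"slide": [[0,0.015,0],[0,0,0],[0,0,0],[0,0,0],[0,0,0]], "turn": [[0,0,0],[0,0,0],[0,0,0],[0,0,0],[0,0,0]], "jaw": [0.6,0.65,0.7,0.7,0.7], "newtons": 35}}

```text
time_s: 10.7
tcp_pos: [0.5397, -0.0517, 0.0805]
eef_rot: [180.0, 0.1, -95.6]
contact_force: [-5.2, 9.1, 3.7]
gripper_width: 0.0343
```

```bash
python3 look.py 16; python3 -c "
from wl import *
wl('16')"|tail -16
```

```text
tcp stand [ 0.004  -0.0515 -0.0045] [ 1.7998e+02  5.0000e-02 -9.5640e+01] w 0.0343 F [-6.1  8.5  3.7] t 10.7
wrist band s -0.0879 -0.0841 n 143
wrist red s -0.1026 -0.0637 x -0.0006
side band -0.0856 -0.0804 -0.0822 22
side red -0.0815 -0.0655 x -0.0011 25
scene band -0.0835 -0.0801 -0.0811 9
scene red -0.0804 -0.0636 x -0.0004 8
16 dark 68 s -0.141 gap X -0.0002 [265 266 267 268]
16 dark 112 s -0.121 gap X -0.0003 [265 266 267 268]
16 dark 156 s -0.102 gap X -0.0003 [265 266 267 268]
16 dark 157 s -0.101 gap X -0.0003 [265 266 267 268]
16 dark 158 s -0.101 gap X -0.0014 [265 266 267 268 278]
red 157 -0.0003 -0.0037 0.003
red 202 -0.0005 -0.0022 0.0013
red 206 -0.0007 -0.0027 0.0013
red 210 -0.0007 -0.0027 0.0012
red 214 -0.0008 -0.0028 0.0012
red 218 -0.0006 -0.0023 0.0012
red 222 -0.0006 -0.0024 0.0012
red 226 -0.0006 -0.0024 0.0012
red 230 -0.0006 -0.0024 0.0012
red 234 -0.0006 -0.0025 0.0012
red 238 -0.0007 -0.0025 0.0012
```

View pics/w16.png

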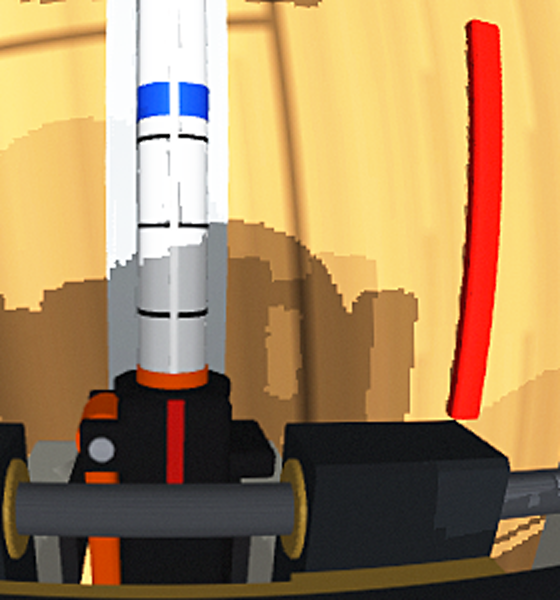

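Call:
{"api": "apply_moves", "payload": {"slide": [[0,0,0],[0,0,0],[0,0,0],[0,0,0]], "turn": [[0,0,0],[0,0,0],[0,0,0],[0,0,0]], "jaw": [0.7,0.7,0.7,0.7]}}

```text
time_s: 11.25
tcp_pos: [0.5397, -0.0517, 0.0805]
eef_rot: [180.0, 0.1, -95.6]
contact_force: [-3.9, 9.2, 3.0]
gripper_width: 0.0339
```

```bash
python3 look.py 17; python3 -c "
from sec import *
section(load('side','17'),.081); section(load('scene','17'),.081)
a=cv2.imread('pics/side17.png')[120:280,190:370];b=cv2.imread('pics/scene17.png')[120:280,170:350]
cv2.imwrite('pics/s17.png',cv2.resize(np.hstack([a,b]),(800,356),interpolation=cv2.INTER_CUBIC))"
```

```text
tcp stand [ 0.004  -0.0515 -0.0045] [ 1.7998e+02  5.0000e-02 -9.5630e+01] w 0.0339 F [-4.8  8.8  3. ] t 11.25
wrist band s -0.0879 -0.0841 n 143
wrist red s -0.1026 -0.0637 x -0.0007
side band -0.0846 -0.0807 -0.0825 23
side red -0.0831 -0.0658 x -0.0012 28
scene band -0.0856 -0.078 -0.0811 9
scene red -0.0771 -0.0626 x -0.0003 8
red 28 [-0.0012  0.007   0.0153] ang 0.075
foot 453 ((-0.0018909871578216553, 0.0006003584712743759), (0.10102449357509613, 0.05627160146832466), 0.7418102025985718)
lo [-0.0279 -0.0274 -0.025  -0.0247 -0.0243 -0.0275  0.0071  0.0008 -0.0112
 -0.0247 -0.0253]
hi [0.0263 0.0279 0.0278 0.0271 0.0278 0.0265 0.0273 0.026  0.0282 0.0292
 0.028 ]
lo slope 0.168
hi slope 0.014
red 8 [-0.0003  0.013   0.0151] ang 0.021
foot 224 ((0.003844812512397766, 0.0033709872514009476), (0.09914424270391464, 0.05529095605015755), 1.6224874258041382)
lo [-0.0212 -0.0179 -0.0059  0.0037  0.0079  0.0098 -0.0216 -0.0225 -0.0235
 -0.0222 -0.0232]
hi [0.0248 0.0258 0.0291 0.0306 0.0288 0.0286 0.0255 0.0258 0.0293 0.029
 0.0254]
lo slope -0.184
hi slope 0.004
```

View pics/s17.png

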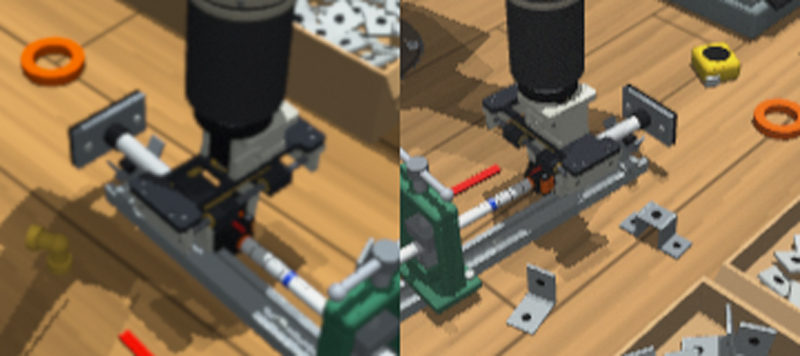

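```bash
python3 -c "
from plant import r
print(r.close_job())"
```

```text
the job is handed in; nothing more can be done
None
```

I set the prop in the order asked and handed the job in at about 11.4 s, with the arm still gripping the collar and the shut lever together. No verdict was reported.

1. **Levelling:** I pressed both fingertips down on the foot plate's top edge until the red line met the white line. The starting tilt was about +0.27 rad.
2. **Pushing in:** The near finger went into the seat and pushed the leg in about 80 mm by the lip, then held it against the spring.
3. **Closing the cam:** I closed the jaws in steps, shifting the tool so the near finger stayed by the seat floor. The final grip command was 35 N.

Last checks before handing in:

- **Length:** About 3.8 mm of the 8 mm orange band still showed in the wrist view. The mouth is therefore at mid-band, and it did not move while the cam closed.
- **Lever:** The finger opening was 33.9–34.3 mm against the 34.5 mm given for collar and shut lever, so I take the lever as fully shut.
- **Foot level:** The top edge of the foot plate sloped 0.014 rad in the side view and 0.004 rad in the scene view. The red line compared with the white line gave about 0.03 rad.
- **Forces and bystanders:** Readings during the job stayed around 11 N or below, well under the limits. No bystander looks moved in the last views.

Two things disagreed:

- **Side camera:** Its reading of the red line alone gave 0.075 rad against 0.021 rad in the scene view. It rests on only a few pixels, so I trusted the foot edge and the red-to-white comparison instead.
- **Levelling depth:** The fingertips had to go about 7 to 8 mm lower than the geometry suggested. I levelled by the images instead of by that height.

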